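Scour a contact grill's hotplate

ROBOT

A 6-joint arm with a two-finger parallel gripper is mounted at the origin on the work surface. World frame = base frame: x ahead of the robot, y to its left, z up, the work surface at z = 0. Lengths are in mm, angles in rad, forces in N, time in s.
With the tool pointing down it reaches from about 250 to 775 mm from the base axis. Payload 4 kg.
Tool frame: the origin (TCP) lies at the very end of the fingers, on their centre line; the grasp point (between the pads) lies behind it (r.grip_depth is the z of the grasp point in the tool frame, in mm); z points along the fingers, y is the line along which they close (so a half turn about z gives the same grasp; the last joint's range is limited). The gripper opens to 85 mm and grips with 20 to 120 N. Pads are 22 mm wide; open, the fingers measure 114 mm over their backs; the gripper's body (76 mm by 85 mm) begins 54 mm behind the grasp point. The pads swing forward as they close: fully open they stand 13 mm farther back than shut.
Start: joints at [1.222, 0.087, 1.371, -0, 1.684, -0.103], TCP at [133.841, 533.483, 231.341] pointing down, gripper open.
Joint ranges: [-3.1, 3.1], [-0.76, 2.03], [0.27, 2.55], [-1.08, 4.22], [0.17, 2.65], [-2.57, 2.57]. Speed limits (rad/s): [2.79, 2.79, 3.14, 3.14, 3.14, 3.14].

INTERFACE

Orientations are given as a rotation vector (axis times angle).
In Python, from bench import r gives the robot as it stands. The module is installed in compiled form; this text tells all that it offers.
- The arm moves only by the shell command python3 -m jog 'ROWS' [FORCE]. ROWS is JSON, a list that holds one entry, the list of rows, each a list of 5 numbers: the opening, from 0 (shut) to 1 (fully open), then the shift along the tool's x, y, z in cm, then the turn about the tool's z in rad. In form: [[[hand, x, y, z, twist], ...]]. A call has 1 to 20 rows; each row shifts and turns the commanded pose from where the row before left it, along the tool's axes as they then stand; what a row does not reach is not made up. A row lasts 1/12 s, in which the tool goes at most 41.7 mm and 7.16 degrees, less where a joint would pass 70% of its speed; a pose out of reach is approached as far as the arm can. A call is refused whole if a number of a shift passes 4.17 or a number of a turn 0.125, either way. A call with a gripper value outside its range is refused whole. The fingers move at their own pace and stop on an object; FORCE is the grip in N (left out, the last holds). Time passes only in rows, so rows that do not move let the fingers close. It gives the time, the measured TCP pose, the force, the opening and the grip force at its end, in the units of the state.
- r.state(): the state, without advancing time (a new reading comes with each control period).
- r.capture(name): name is "scene" or "top"; returns the picture (400x640x3 uint8, red, green, blue); there is no depth.
- r.camera_model(name): a dict with "intrinsics" (3x3 intrinsics, pixels), "D" ([k1, k2, p1, p2, k3] as OpenCV has them; the pictures are not rectified), "rvec" (rotation vector, rad) and "tvec" (3), from world to camera coordinates, as OpenCV has them. Camera axes: x right, y down, z forward; pixel columns grow to the right and rows downward; lengths in mm; the calibration is good to about 2 mm. A picture is of the moment at which its call begins. camera_model takes no time and is no camera call.
- r.close_job(): hands the job in; it is judged then, once.
The state is a dict: "clock": time; "qpos": joint angles; "joint_velocities": joint speeds; "joint_efforts": joint torques, N m; "eef_pos": TCP position; "orientation": TCP orientation; "contact_force": force on the tool from outside, world axes, zero at the start; "moment": the same for the moment, N m; "finger_gap": finger opening in mm; "gripper_force": force on a finger pad.
Only numpy, scipy, OpenCV 4.12 (cv2) and the standard library are available. Lean on these libraries where they do the work, as an engineer would, in place of code of your own. Each camera call takes 0.05 s, during which the arm holds its last target. There are 200 camera calls.

TASK

Raise the lid of the contact grill to about 75 degrees and let go, so that it stays there. Then take the scouring block from the cork mat and draw it flat along the middle of the hotplate, from the far end all the way to the end with the red drip tray, pressing lightly and steadily so that its sprung sole stays about half pushed in. Put the block back upright on the cork mat, let go of it, leave the lid standing at 75 degrees, and leave the other kitchen things where they are.

Things in the scene. Friction and masses are not known exactly. Their poses are not given: they have to be found in the camera images.
- grill: Contact grill, a fixed steel base 310 (x) by 225 (y) by 53 mm high. Origin: centre of its underside on the counter. Its x axis runs along the hotplate's length away from the robot, towards the far end; a red drip tray sticks out of the other (-x) end. Its -y side is the front, with the lid's handle; the lid's hinge runs along the +y side.
- lid (a joint): Angle of the black lid with a steel top, in rad: 0 shut, 1.31 is 75 degrees, 1.95 fully open. It turns about the grill's x axis at point lid_hinge, its handle side rising, and its stiff hinge holds it where it is left. Lid 280 by 190 mm, 36 mm thick, 0.5 kg; about 6 N at the handle moves it.
- lid_bar (a point): Middle of the lid's steel handle bar: a round bar 14 mm thick and 180 mm long, parallel to the grill's x axis, 252 mm from the hinge line, with a free gap of 42 mm between the bar and the lid's front edge. Axes turn with the lid; 86 mm above the counter when the lid is shut.
- lid_hinge (a point): Middle of the lid's hinge line, on the grill at (0, 105, 86) mm; axes as the grill.
- plate_mid (a point): Centre of the top face of the flat dark hotplate, 270 (grill x) by 175 (y) mm, 65 mm above the counter; axes as the grill.
- block: Scouring block: blue square housing 72 by 72 mm, from 26 to 49 mm up, with a yellow upright grip fin on top, 20 mm thick (x) by 56 mm long (y), from 49 to 93 mm up. Origin: centre of its underside with the sole fully out; z up. 0.26 kg.
- sole (a joint): How far the block's grey sole is pushed up into the housing, in m: 0 fully out, 0.012 fully in. Its spring pushes back with 3.2 N at first and 800 N per m after that, so that half in (0.006) is about 8 N.
- sole_face (a point): Centre of the underside of the grey sole (70 by 70 mm), which rubs on the hotplate; axes as the block.
- mat: Square cork mat, 130 by 130 by 8 mm, fixed on the counter, on which the block stands at the start. Origin: centre of its underside.
- oil: Green oil bottle, 60 mm wide, 200 mm high, bystander. Origin: underside.
- mill: Dark wooden pepper mill, 56 mm wide, 152 mm high, bystander. Origin: underside.
- mug: Blue mug, 80 mm wide, 95 mm high, handle to its +y, bystander. Origin: underside.
- bowl: White bowl, 150 mm wide, 60 mm high, bystander. Origin: underside.
- jar: Amber jar, 72 mm wide, 110 mm high, bystander. Origin: underside.
- cup: White cup, 68 mm wide, 60 mm high, bystander. Origin: underside.

How it is judged:
By the outcome, as a careful person would: the job done as asked, in the order asked, and still so for the second after the job is handed in, with the robot touching nothing.
It also fails if it takes over 72 s, if anything falls off the work surface, if the arm or the gripper's body presses on something with over 40 N, if the wrist force passes 120 N, or if a joint passes its speed limit or range.

## Working session

There is one attempt and no reset: what is moved stays moved. The work goes in short steps, Python scripts to look and compute and a shell command to move; the robot and the scene stay as the last step left them, time stands still between calls to the robot, and variables do not carry over. Pictures are saved under pics/ and viewed, at most 10 in all, crops included, and the job is handed in when it is done.

```bash
mkdir -p pics; python3 - <<'E'
from bench import r
import cv2,numpy as np
for n in("scene","top"):
    im=r.capture(n); cv2.imwrite(f"pics/{n}0.png",im[:,:,::-1])
    m=r.camera_model(n); R=cv2.Rodrigues(np.array(m["rvec"],float))[0]
    print(n,m, "centre",-R.T@np.array(m["tvec"]).ravel())
print(r.state(),r.grip_depth)
E
```

```text
scene {'intrinsics': array([[419.46956364,   0.        , 322.9042395 ],
       [  0.        , 419.46956364, 199.42077416],
       [  0.        ,   0.        ,   1.        ]]), 'D': array([-0.06267989,  0.        ,  0.        ,  0.        ,  0.        ]), 'rvec': array([ 2.31739059,  0.77635116, -0.27362758]), 'tvec': array([-415.49295784, -237.58065957, 1756.75173603])} centre [1118.53655498 -827.99259682 1174.12089013]
top {'intrinsics': array([[463.128972  ,   0.        , 324.73277926],
       [  0.        , 463.128972  , 198.78435345],
       [  0.        ,   0.        ,   1.        ]]), 'D': array([-0.09532706,  0.        ,  0.        ,  0.        ,  0.        ]), 'rvec': array([ 2.14781421, -2.18407033,  0.1143128 ]), 'tvec': array([ -20.75436684,  524.1403086 , 1703.33287474])} centre [ 339.41064223  -30.06015874 1749.39803698]
{'clock': 0.1, 'qpos': array([ 1.22189526e+00,  8.79222957e-02,  1.37214733e+00, -2.01966156e-05,
        1.68360676e+00, -1.03030670e-01]), 'joint_velocities': array([ 1.21185215e-04, -3.68995063e-03, -1.63460998e-03,  9.38534832e-05,
       -4.30854530e-04, -1.17783446e-03]), 'joint_efforts': array([ 1.88686572e-03, -3.53017402e+01, -3.14217854e+01, -1.61215703e-04,
        7.95622123e-03,  2.93072787e-06]), 'eef_pos': array([133.6854166 , 533.02929455, 230.21123301]), 'orientation': array([-0.3851887 , -3.11743702,  0.00319653]), 'contact_force': array([-0.32593255, -0.52864894,  0.28006007]), 'moment': array([-0.02009691,  0.02386468,  0.02523726]), 'gripper_force': 0.0, 'finger_gap': 85.67676103704711} -18.700000000000003
```

View pics/scene0.png

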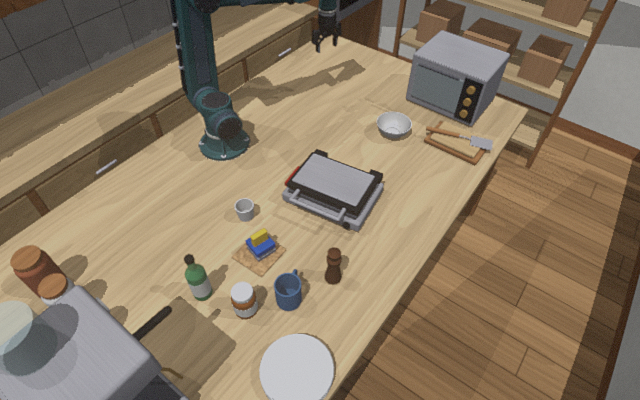

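View pics/top0.png

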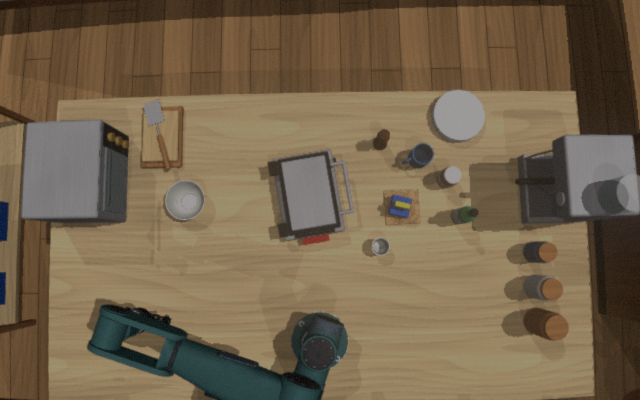

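The top view shows the grill around px (312,195), its handle on the right (-y) at about (345,187) and the red tray at (315,240). The block is on its mat at (401,206). I'll enlarge both.

```bash
python3 - <<'E'
import cv2
a=cv2.imread("pics/top0.png")[140:255,262:432]; cv2.imwrite("pics/t1.png",cv2.resize(a,None,fx=4.7,fy=4.7,interpolation=cv2.INTER_CUBIC)) 
a=cv2.imread("pics/scene0.png")[145:280,225:395]; cv2.imwrite("pics/s1.png",cv2.resize(a,None,fx=4.4,fy=4.4,interpolation=cv2.INTER_CUBIC))
E
```

```text
(no output)
```

View pics/t1.png

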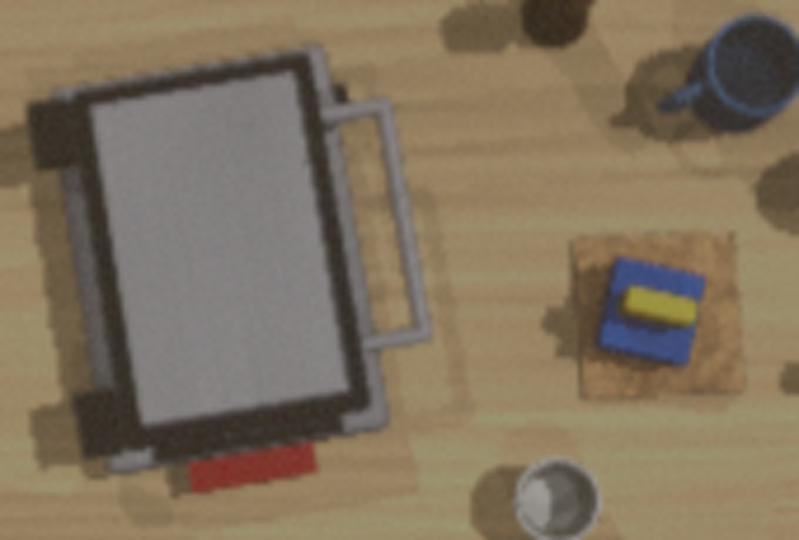

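View pics/s1.png

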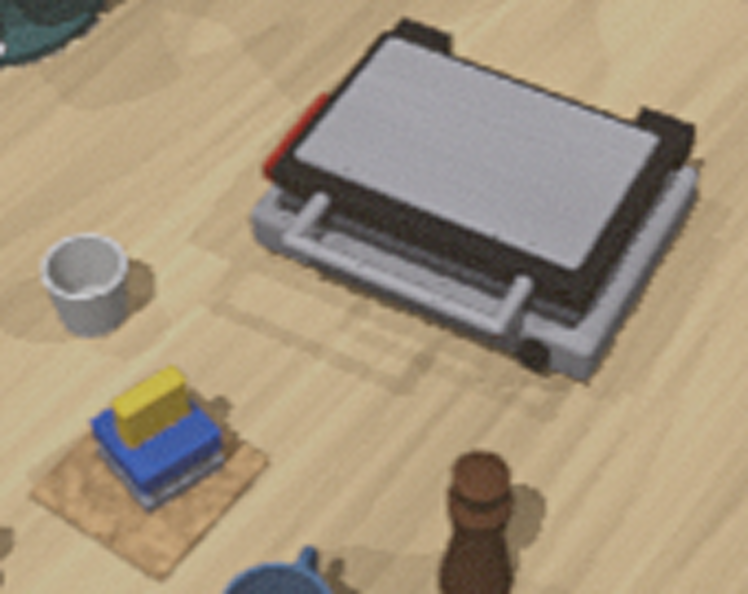

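The top crop shows the bar ends at (385,105) and (423,335), the steel top's corners, and the fin top around (661,304). The scene crop shows the same bar ends at (508,325) and (295,238), and the fin top around (150,391). Next I'll triangulate them.

```bash
cat > h.py <<'E'
from bench import r
import cv2,numpy as np
def px(n,p,s,o): return (np.array(p,float)+.5)/s-.5+np.array(o)
def cam(n):
    m=r.camera_model(n); return m["intrinsics"],m["D"],np.array(m["rvec"],float),np.array(m["tvec"],float).reshape(3,1)
def ray(n,p):
    K,D,rv,t=cam(n); R=cv2.Rodrigues(rv)[0]
    u=cv2.undistortPoints(np.array(p,float).reshape(-1,1,2),K,D).reshape(-1,2)
    d=np.c_[u,np.ones(len(u))]@R; return (-R.T@t).ravel(),d
def atz(n,p,z):
    c,d=ray(n,p); return c+d*((z-c[2])/d[:,2])[:,None]
def tri(a,b):
    P=[]; U=[]
    for n,p in(("top",a),("scene",b)):
        K,D,rv,t=cam(n); P.append(np.c_[cv2.Rodrigues(rv)[0],t]); U.append(cv2.undistortPoints(np.array(p,float).reshape(-1,1,2),K,D).reshape(-1,2).T)
    X=cv2.triangulatePoints(P[0],P[1],U[0],U[1]); return (X[:3]/X[3]).T
def proj(n,X):
    K,D,rv,t=cam(n); return cv2.projectPoints(np.array(X,float).reshape(-1,1,3),rv,t,K,D)[0].reshape(-1,2)
E
python3 - <<'E'
from h import *
np.set_printoptions(precision=1,suppress=True)
T=lambda p:px(0,p,4.7,(262,140)); S=lambda p:px(0,p,4.4,(225,145))
a=[(385,105),(423,335),(142,423),(93,107),(297,72),(348,388),(661,304),(572,238),(735,232),(745,392),(583,398)]
b=[(508,325),(295,238),(393,38),(658,133),(573,268),(295,155),(150,391),(150,395),(268,460),(165,578),(30,493)]
X=tri(T(a),S(b)); print(X)
print("bar@86",atz("top",T(a[:2]),86),atz("scene",S(b[:2]),86))
print("fin@101",atz("top",T([(630,287),(697,302),(692,325),(624,311),(661,304)]),101),atz("scene",S([(113,405),(172,370),(187,378),(128,414),(150,391)]),101))
h=[(617,258),(704,277),(688,363),(600,347)];H=atz("top",T(h),57);print("hous@57",H,H.mean(0))
m=atz("top",T(a[7:]),8);print("mat",m,m.mean(0))
b_=atz("top",T([(322,48),(385,422),(112,468)]),53);print("base@53",b_)
E
```

```text
[[ 654.9  -97.2   87. ]
 [ 473.5 -124.3   85.5]
 [ 407.8   89.4  104.2]
 [ 649.9  124.7  110.8]
 [ 674.2  -32.4  107.2]
 [ 430.8  -67.4  105.3]
 [ 491.9 -307.4   97.1]
 [ 521.  -276.8   93.4]
 [ 578.2 -338.3  119.9]
 [ 475.8 -377.7  -93.5]
 [ 404.5 -314.7 -104.1]]
bar@86 [[ 651.4 -100.3   86. ]
 [ 472.  -125.6   86. ]] [[ 657.8  -93.1   86. ]
 [ 475.2 -123.3   86. ]]
fin@101 [[ 504.8 -283.6  101. ]
 [ 492.4 -334.6  101. ]
 [ 474.9 -330.1  101. ]
 [ 486.5 -278.4  101. ]
 [ 491.4 -306.9  101. ]] [[ 481.7 -334.5  101. ]
 [ 494.2 -285.5  101. ]
 [ 507.7 -284.3  101. ]
 [ 495.6 -333.8  101. ]
 [ 494.3 -309.2  101. ]]
hous@57 [[ 532.3 -280.9   57. ]
 [ 516.1 -349.    57. ]
 [ 448.8 -334.    57. ]
 [ 462.6 -265.4   57. ]] [ 489.9 -307.3   57. ]
mat [[ 554.7 -252.3    8. ]
 [ 557.4 -384.8    8. ]
 [ 427.8 -388.     8. ]
 [ 425.4 -257.3    8. ]] [ 491.3 -320.6    8. ]
base@53 [[704.4 -52.7  53. ]
 [407.2 -96.4  53. ]
 [375.  116.6  53. ]]
```

```bash
cat >> h.py <<'E'
def to(P,yaw_y=None):
    "shift in tool cm (current axes) and twist to reach world P with tool y at angle yaw_y deg"
    s=r.state(); R=cv2.Rodrigues(np.array(s["orientation"]))[0]
    a=np.degrees(np.arctan2(R[1,1],R[0,1]))
    print("t %.2f"%s["clock"],"p",s["eef_pos"].round(1),"yaw_y %.2f"%a,"tilt",R[:,2].round(3),"F",s["contact_force"].round(1),"gap %.1f"%s["finger_gap"])
    print("d cm",(R.T@(np.array(P)-s["eef_pos"])/10).round(2), "twist",None if yaw_y is None else round(-np.radians(yaw_y-a),3))
E
python3 -m jog '[[[0.5,0,0,0,-0.0975],[0.5,0,0,0,-0.0975],[0.5,0,0,0,-0.0975],[0.5,0,0,0,-0.0975],[0.5,-1.66,-3.5,0,0],[0.5,-1.66,-3.5,0,0],[0.5,-1.66,-3.5,0,0],[0.5,-1.66,-3.5,0,0],[0.5,-1.66,-3.5,0,0],[0.5,-1.66,-3.5,0,0],[0.5,-1.66,-3.5,0,0],[0.5,-1.66,-3.5,0,0],[0.5,-1.66,-3.5,0,0],[0.5,-1.66,-3.5,0,0],[0.5,-1.66,-3.5,0,0],[0.5,-1.66,-3.5,0,0],[0.5,-1.66,-3.5,0,0],[0.5,-1.66,-3.5,0,0],[0.5,-1.66,-3.5,0,0],[0.5,0,0,0,0]]]'
python3 -c "
from h import *
to((564,-111,67),98.3)"
```

```text
clock: 1.77
eef_pos: [458.0, 44.3, 230.1]
orientation: [0.214, -3.134, 0.005]
contact_force: [-0.3, 0.1, -0.2]
finger_gap: 42.8
gripper_force: 0.0
t 1.77 p [458.   44.3 230.1] yaw_y 97.82 tilt [-0.    -0.003 -1.   ] F [-0.3  0.1 -0.2] gap 42.8
d cm [ -8.4  -16.77  16.36] twist -0.008
```

```bash
python3 -m jog '[[[0.45,-1.68,-3.35,0,-0.008],[0.45,-1.68,-3.35,0,0],[0.45,-1.68,-3.35,0,0],[0.45,-1.68,-3.35,0,0],[0.45,-1.68,-3.35,0,0],[0.45,0,0,2.5,0],[0.45,0,0,2.5,0],[0.45,0,0,2.5,0],[0.45,0,0,2,0],[0.45,0,0,0,0],[0.45,0,0,0,0]]]'
python3 - <<'E'
from h import *
to((564,-111,67),98.3)
a=r.capture("top")[140:255,262:392];b=r.capture("scene")[130:245,265:395]
cv2.imwrite("pics/c2.png",cv2.resize(np.hstack([a,b]),None,fx=3,fy=3,interpolation=cv2.INTER_CUBIC)[:,:,::-1])
E
```

```text
clock: 2.68
eef_pos: [562.8, -102.6, 134.6]
orientation: [0.239, -3.129, -0.003]
contact_force: [-0.7, 0.2, 1.0]
finger_gap: 38.6
gripper_force: 0.0
t 2.68 p [ 562.8 -102.6  134.6] yaw_y 98.74 tilt [-0.004  0.001 -1.   ] F [-0.7  0.2  1. ] gap 38.6
d cm [-0.02 -0.86  6.76] twist 0.008
```

View pics/c2.png

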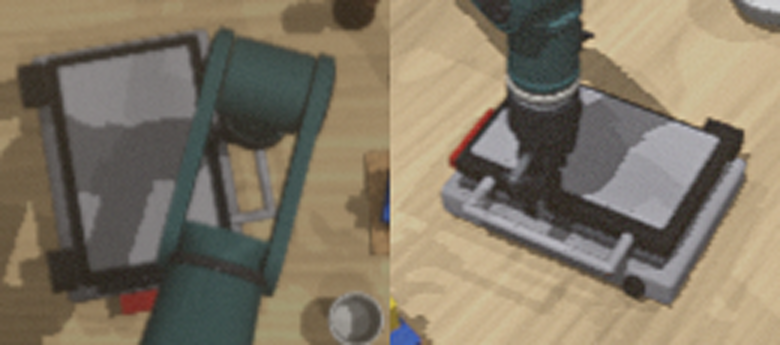

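The hand is above the bar with its fingers straddling it. It needs about 9 mm more towards -y before going down.

```bash
python3 -m jog '[[[0.45,0,-0.86,1.0,0],[0.45,0,0,1.5,0],[0.45,0,0,1.5,0],[0.45,0,0,1.5,0],[0.45,0,0,1.2,0],[0.45,0,0,0,0]]]'
python3 -m jog '[[[0,0,0,0,0],[0,0,0,0,0],[0,0,0,0,0],[0,0,0,0,0],[0,0,0,0,0]]]' 45
python3 -c "
from h import *
to((564,-111,67),98.3)"
```

```text
clock: 3.28
eef_pos: [563.8, -111.8, 66.8]
orientation: [0.238, -3.129, -0.002]
contact_force: [-0.3, 0.7, -1.3]
finger_gap: 38.2
gripper_force: 0.0
clock: 3.7
eef_pos: [566.0, -111.9, 70.6]
orientation: [-0.239, 3.13, -0.001]
contact_force: [-0.2, 0.7, 1.5]
finger_gap: 12.3
gripper_force: 44.0
t 3.70 p [ 566.  -111.9   70.6] yaw_y 98.73 tilt [ 0.002 -0.    -1.   ] F [-0.2  0.7  1.5] gap 12.3
d cm [0.18 0.12 0.36] twist 0.008
```

```bash
python3 -m jog '[[[0,0,0.03,-1.32,0],[0,0,0.1,-1.32,0],[0,0,0.17,-1.31,0],[0,0,0.24,-1.3,0],[0,0,0.31,-1.28,0],[0,0,0.37,-1.26,0],[0,0,0.44,-1.24,0],[0,0,0.5,-1.22,0],[0,0,0.57,-1.19,0],[0,0,0.63,-1.16,0],[0,0,0.69,-1.12,0],[0,0,0.75,-1.09,0],[0,0,0,0,0]]]'
python3 -c "
from h import *
v=np.array([-.1444,.9895]);p=np.array([566,-111.9])+(252*(1-np.cos(np.radians(36))))*v
to((*p,70.6+252*np.sin(np.radians(36))),98.3)"
```

```text
clock: 4.78
eef_pos: [558.9, -65.5, 220.6]
orientation: [-0.238, 3.128, -0.007]
contact_force: [0.1, -4.6, 4.7]
finger_gap: 12.4
gripper_force: 45.0
t 4.78 p [558.9 -65.5 220.6] yaw_y 98.70 tilt [ 0.005 -0.004 -1.   ] F [ 0.1 -4.6  4.7] gap 12.4
d cm [-0.03  0.12  0.19] twist 0.007
```

```bash
python3 -m jog '[[[0,0,0.84,-1,0],[0,0,0.9,-0.96,0],[0,0,0.93,-0.93,0],[0,0,0.97,-0.89,0],[0,0,1.0,-0.85,0],[0,0,1.05,-0.8,0],[0,0,1.09,-0.75,0],[0,0,1.12,-0.69,0],[0,0,1.16,-0.63,0],[0,0,1.19,-0.57,0],[0,0,1.22,-0.5,0],[0,0,1.24,-0.44,0],[0,0,1.26,-0.37,0],[0,0,0,0,0],[0,0,0,0,0]]]'
python3 - <<'E'
from h import *
v=np.array([-.1444,.9895]);p=np.array([566,-111.9])+(252*(1-np.cos(np.radians(75))))*v
to((*p,70.6+252*np.sin(np.radians(75))),98.3)
s=r.state()["eef_pos"]; y=(s[:2]-[566,-111.9])@v; print(y,s[2]-70.6,"ang",np.degrees(np.arctan2(s[2]-70.6,252-y)))
b=r.capture("scene")[0:230,230:430]
cv2.imwrite("pics/c3.png",cv2.resize(b,None,fx=2.5,fy=2.5,interpolation=cv2.INTER_CUBIC)[:,:,::-1])
E
```

```text
clock: 6.03
eef_pos: [537.9, 72.2, 319.3]
orientation: [-0.235, 3.119, -0.007]
contact_force: [-1.3, -4.7, 19.9]
finger_gap: 12.0
gripper_force: 48.1
t 6.03 p [537.9  72.2 319.3] yaw_y 98.63 tilt [ 0.014 -0.003 -1.   ] F [-1.3 -4.7 19.9] gap 12.0
d cm [-0.11  0.06  0.53] twist 0.006
186.20381440943487 248.66307856862997 ang 75.17920353897985
```

View pics/c3.png

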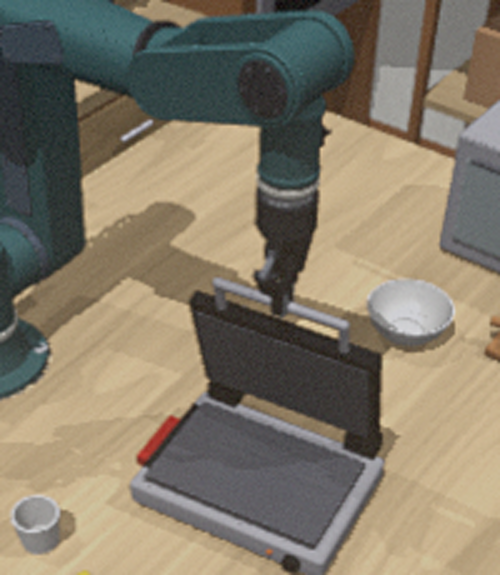

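The lid stands at about 75° by kinematics. Next I release, go up and check from both cameras.

```bash
python3 -m jog '[[[0.6,0,0,0,0],[0.6,0,0,0,0],[0.6,0,0,0,0],[0.6,0,0,0,0],[0.6,0,0,-2,0],[0.6,0,0,-3,0],[0.6,0,0,-3,0],[0.6,-1,-4,0,0],[0.6,-1,-4,0,0],[0.6,-1,-4,0,0],[0.6,-1,-4,0,0],[0.6,-1,-4,0,0],[0.6,-1,-4,0,0],[0.6,-1,-4,0,0],[0.6,0,0,0,0]]]'
python3 - <<'E'
from h import *
a=r.capture("top")[130:260,242:392];b=r.capture("scene")[80:210,270:400]
cv2.imwrite("pics/c4.png",cv2.resize(np.hstack([a,b]),None,fx=2.85,fy=4,interpolation=cv2.INTER_CUBIC)[:,:,::-1])
# predicted bar ends for angles
u=np.array([.9895,.1444]);v=np.array([-.1444,.9895]);bm=np.array([564.5,-111])
for A in(72,75,78):
    A=np.radians(A); y=252*(1-np.cos(A)); z=86+252*np.sin(A)
    P=[(*(bm+s*90*u+y*v),z) for s in(1,-1)]
    print(round(np.degrees(A)),((proj("top",P)-[242,130])*[2.85,4]).round(1).tolist(),(((proj("scene",P)-[270,80])*[2.85,4])+[427.5,0]).round(1).tolist())
to((491,-308,250),-13.3)
E
```

```text
clock: 7.33
eef_pos: [650.3, -200.2, 383.4]
orientation: [0.225, -3.125, -0.003]
contact_force: [-0.0, 1.0, -2.5]
finger_gap: 51.6
gripper_force: 0.0
72 [[139.0, 103.7], [164.4, 330.4]] [[702.7, 211.6], [559.3, 141.3]]
75 [[127.4, 105.3], [152.6, 332.7]] [[707.8, 198.8], [564.7, 129.3]]
78 [[115.5, 107.2], [140.7, 335.0]] [[712.8, 186.6], [570.1, 117.9]]
t 7.43 p [ 648.9 -194.3  386.8] yaw_y 98.58 tilt [-0.006  0.003 -1.   ] F [-0.2  0.2  0.4] gap 51.3
d cm [17.23 -8.95 13.74] twist 1.953
```

View pics/c4.png

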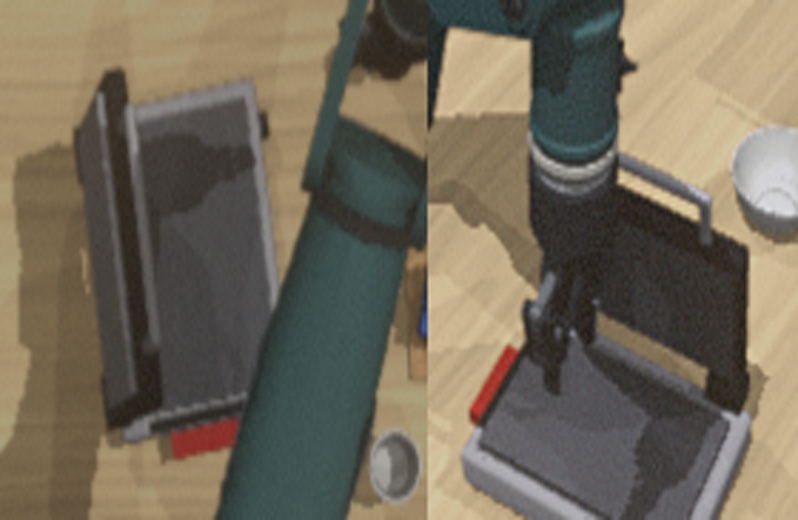

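In the scene half, the bar's far end sits at about (707,198). That matches the 75° prediction of (707.8,198.8), so the lid is holding. Now turn and go over the block.

```bash
python3 -m jog '[[[0.6,0,0,0,0.122],[0.6,0,0,0,0.122],[0.6,0,0,0,0.122],[0.6,0,0,0,0.122],[0.6,0,0,0,0.122],[0.6,0,0,0,0.122],[0.6,0,0,0,0.122],[0.6,0,0,0,0.122],[0.6,0,0,0,0.122],[0.6,0,0,0,0.122],[0.6,0,0,0,0.122],[0.6,0,0,0,0.122],[0.6,0,0,0,0.122],[0.6,0,0,0,0.122],[0.6,0,0,0,0.122],[0.6,0,0,0,0.122],[0.6,0,0,0,0]]]'
python3 -c "
from h import *
to((488.3,-321.6,160),-13.3)"
```

```text
clock: 8.85
eef_pos: [647.9, -190.3, 392.3]
orientation: [2.46, 1.954, 0.002]
contact_force: [0.0, 0.1, -0.2]
finger_gap: 51.1
gripper_force: 0.0
t 8.85 p [ 647.9 -190.3  392.3] yaw_y -13.09 tilt [ 0.001  0.    -1.   ] F [ 0.   0.1 -0.2] gap 51.1
d cm [-16.42 -12.6   23.21] twist 0.004
```

```bash
python3 -m jog '[[[0.6,-2.05,-1.57,2.9,0.004],[0.6,-2.05,-1.57,2.9,0],[0.6,-2.05,-1.57,2.9,0],[0.6,-2.05,-1.57,2.9,0],[0.6,-2.05,-1.57,2.9,0],[0.6,-2.05,-1.57,2.9,0],[0.6,-2.05,-1.57,2.9,0],[0.6,-2.05,-1.57,2.9,0],[0.6,0,0,0,0],[0.6,0,0,0,0]]]'
python3 -c "
from h import *
to((488.3,-321.6,63),-13.3)"
```

```text
clock: 9.68
eef_pos: [486.2, -321.5, 156.7]
orientation: [-2.459, -1.946, 0.001]
contact_force: [0.7, -0.6, 0.2]
finger_gap: 51.1
gripper_force: 0.0
t 9.68 p [ 486.2 -321.5  156.7] yaw_y -13.27 tilt [-0.004  0.004 -1.   ] F [ 0.7 -0.6  0.2] gap 51.1
d cm [0.01 0.25 9.37] twist 0.001
```

```bash
python3 -m jog '[[[0.6,0,0.25,2.2,0],[0.6,0,0,2.2,0],[0.6,0,0,2.2,0],[0.6,0,0,1.7,0],[0.6,0,0,1.0,0],[0.6,0,0,0,0],[0.6,0,0,0,0]]]'
python3 - <<'E'
from h import *
to((488.3,-321.6,63),-13.3)
a=r.capture("scene")[190:285,225:335]
cv2.imwrite("pics/c5.png",cv2.resize(a,None,fx=5,fy=5,interpolation=cv2.INTER_CUBIC)[:,:,::-1])
E
```

```text
clock: 10.27
eef_pos: [492.2, -323.4, 67.7]
orientation: [2.461, 1.949, 0.001]
contact_force: [1.1, -0.2, 0.3]
finger_gap: 51.2
gripper_force: 0.0
t 10.27 p [ 492.2 -323.4   67.7] yaw_y -13.23 tilt [ 0.002 -0.001 -1.   ] F [ 1.1 -0.2  0.3] gap 51.2
d cm [ 0.09 -0.42  0.47] twist 0.001
```

View pics/c5.png

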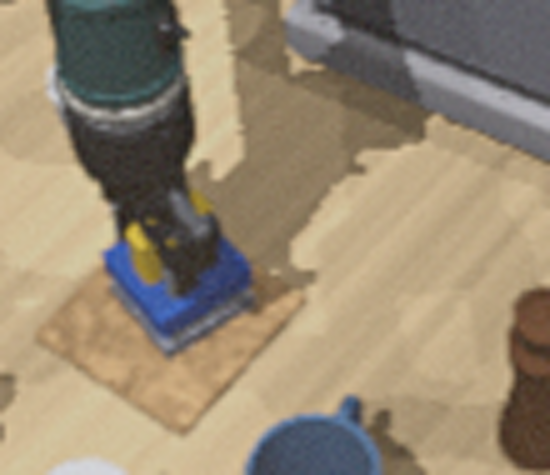

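The open fingers straddle the yellow fin, with the front finger at (190,245) and fin showing on both sides. I go down slightly and grip.

```bash
python3 -m jog '[[[0.6,0,-0.15,0.4,0],[0,0,0,0,0],[0,0,0,0,0],[0,0,0,0,0],[0,0,0,0,0],[0,0,0,0,0],[0,0,0,0,0]]]' 70
python3 -m jog '[[[0,0,0,-1,0],[0,0,0,-2,0],[0,0,0,-3,0],[0,0,0,-3,0],[0,0,0,-3,0],[0,0,0,-3,0],[0,0,0,0,0],[0,0,0,0,0]]]'
python3 - <<'E'
from h import *
to((491,-321,215),-13.3)
a=r.capture("top")[165:245,355:445];b=r.capture("scene")[170:270,215:335]
cv2.imwrite("pics/c6.png",np.hstack([cv2.resize(x,(400,400),interpolation=cv2.INTER_CUBIC) for x in(a,b)])[:,:,::-1])
E
```

```text
clock: 10.9
eef_pos: [489.3, -323.5, 62.6]
orientation: [2.464, 1.948, -0.0]
contact_force: [-0.7, -0.5, 1.9]
finger_gap: 19.1
gripper_force: 70.2
clock: 11.57
eef_pos: [490.3, -323.8, 214.6]
orientation: [2.461, 1.945, 0.002]
contact_force: [0.4, 0.4, -3.3]
finger_gap: 19.3
gripper_force: 69.8
t 11.57 p [ 490.3 -323.8  214.6] yaw_y -13.34 tilt [ 0.004 -0.003 -1.   ] F [ 0.4  0.4 -3.3] gap 19.3
d cm [ 0.29  0.01 -0.04] twist -0.001
```

View pics/c6.png

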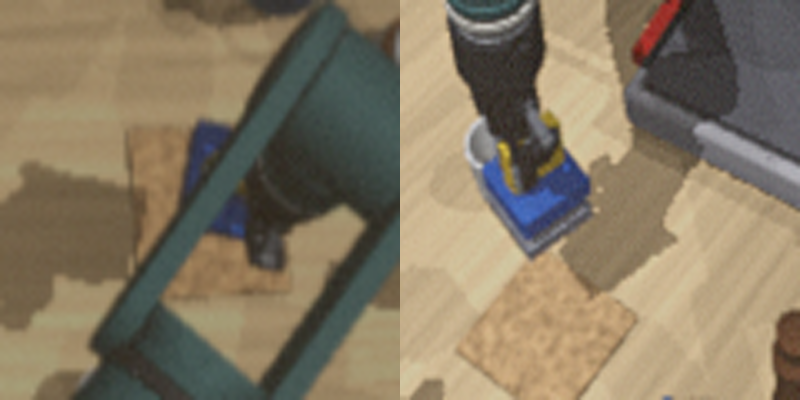

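The block is lifted and upright in the grip. I carry it to the far end of the plate in two stages.

```bash
python3 -m jog '[[[0,0,0,-1.5,-0.094],[0,0,0,-1.5,-0.094],[0,0,0,-1,-0.094],[0,0,0,0,-0.095],[0,2.4,1.8,0,0],[0,2.4,1.8,0,0],[0,2.4,1.8,0,0],[0,2.4,1.8,0,0],[0,2.4,1.8,0,0],[0,2.4,1.8,0,0],[0,2.4,1.8,0,0],[0,2.4,1.8,0,0],[0,2.4,1.8,0,0],[0,2.4,1.8,0,0],[0,0,0,0,0],[0,0,0,0,0]]]'
python3 -c "
from h import *
to((645.5,31.6,160),8.3)"
```

```text
clock: 13.0
eef_pos: [632.5, -58.1, 248.3]
orientation: [-2.049, -2.374, 0.005]
contact_force: [0.1, 0.4, -2.5]
finger_gap: 19.0
gripper_force: 69.7
t 13.00 p [632.5 -58.1 248.3] yaw_y 8.43 tilt [-0.006  0.001 -1.   ] F [ 0.1  0.4 -2.5] gap 19.0
d cm [8.67 2.66 8.83] twist 0.002
```

```bash
python3 -m jog '[[[0,0.5,0.6,2.2,0.002],[0,0.5,0.6,2.2,0],[0,0.5,0.6,2.2,0],[0,0.5,0.6,2.2,0],[0,1.3,0.25,0,0],[0,1.3,0,0,0],[0,1.3,0,0,0],[0,1.3,0,0,0],[0,1,0,0,0],[0,0.5,0,0,0],[0,0,0,0,0],[0,0,0,0,0]]]'
python3 - <<'E'
from h import *
to((645.5,31.6,122),8.3)
a=r.capture("top")[125:255,242:372];b=r.capture("scene")[90:230,265:405]
cv2.imwrite("pics/c7.png",np.hstack([cv2.resize(x,(400,400),interpolation=cv2.INTER_CUBIC) for x in(a,b)])[:,:,::-1])
E
```

```text
clock: 14.0
eef_pos: [647.1, 30.2, 165.1]
orientation: [2.056, 2.373, 0.001]
contact_force: [-0.4, -0.2, -3.1]
finger_gap: 19.3
gripper_force: 69.6
t 14.00 p [647.1  30.2 165.1] yaw_y 8.18 tilt [ 0.001 -0.001 -1.   ] F [-0.4 -0.2 -3.1] gap 19.3
d cm [ 0.16 -0.14  4.3 ] twist -0.002
```

View pics/c7.png

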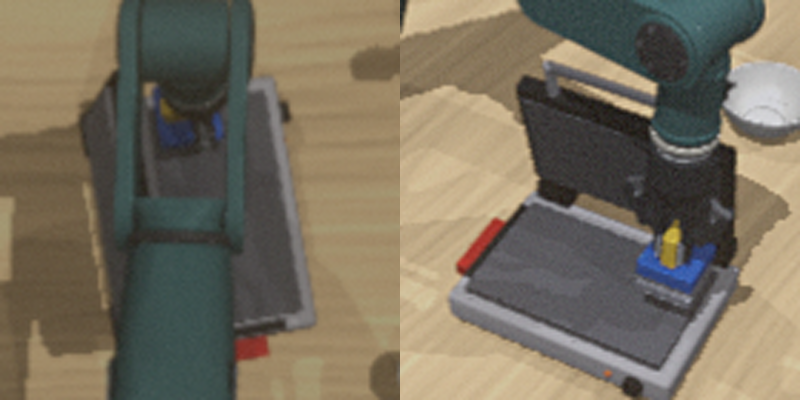

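The block hangs above the plate's far end (right half, about (675,265)), clear of the lid, with no contact force. That's the last picture I may view. I go down on force from here.

```bash
python3 -m jog '[[[0,0.1,0,1.3,0],[0,0,0,1.3,0],[0,0,0,1.0,0],[0,0,0,0.5,0],[0,0,0,0.2,0],[0,0,0,0,0],[0,0,0,0,0]]]'
python3 -m jog '[[[0,0,0,0.1,0],[0,0,0,0.1,0],[0,0,0,0,0]]]'
python3 -m jog '[[[0,0,0,0.1,0],[0,0,0,0.1,0],[0,0,0,0,0]]]'
```

```text
clock: 14.68
eef_pos: [647.2, 30.9, 121.5]
orientation: [2.058, 2.373, 0.002]
contact_force: [0.5, 0.0, -2.6]
finger_gap: 19.2
gripper_force: 69.8
clock: 14.93
eef_pos: [647.5, 30.9, 120.2]
orientation: [2.057, 2.372, 0.002]
contact_force: [0.5, 0.2, 1.0]
finger_gap: 19.0
gripper_force: 70.3
clock: 15.18
eef_pos: [647.5, 30.9, 118.2]
orientation: [2.057, 2.372, 0.003]
contact_force: [0.4, -1.4, 2.9]
finger_gap: 19.6
gripper_force: 70.4
```

```bash
python3 -m jog '[[[0,0,0,0.15,0],[0,0,0,0.15,0],[0,0,0,0,0],[0,0,0,0,0]]]'
python3 -m jog '[[[0,0,0,0,0]]]'
python3 -c "
from h import *
to((441.7,1.8,115),8.3)"
```

```text
clock: 15.52
eef_pos: [647.5, 30.9, 115.1]
orientation: [2.057, 2.372, 0.002]
contact_force: [-0.3, -0.9, 5.7]
finger_gap: 19.5
gripper_force: 70.9
clock: 15.6
eef_pos: [647.5, 30.9, 115.2]
orientation: [2.057, 2.372, 0.002]
contact_force: [0.5, -0.7, 5.6]
finger_gap: 19.2
gripper_force: 70.9
t 15.60 p [647.5  30.9 115.2] yaw_y 8.13 tilt [ 0.002  0.    -1.   ] F [ 0.5 -0.7  5.6] gap 19.2
d cm [  0.03 -20.79  -0.03] twist -0.003
```

```bash
python3 -m jog '[[[0,0,-0.2,0,0],[0,0,-0.4,0,0],[0,0,-0.4,0,0],[0,0,-0.4,0,0],[0,0,-0.4,0,0],[0,0,-0.4,0,0],[0,0,-0.4,0,0],[0,0,-0.4,0,0],[0,0,-0.4,0,0],[0,0,-0.4,0,0]]]'
python3 -c "
from h import *
to((441.7,1.8,115),8.3)"
```

```text
clock: 16.43
eef_pos: [611.5, 25.9, 115.9]
orientation: [2.055, 2.37, 0.008]
contact_force: [5.0, 0.6, 5.4]
finger_gap: 19.1
gripper_force: 70.7
t 16.43 p [611.5  25.9 115.9] yaw_y 8.13 tilt [ 0.007  0.001 -1.   ] F [5.  0.6 5.4] gap 19.1
d cm [  0.02 -17.15  -0.04] twist -0.003
```

```bash
python3 -m jog '[[[0,0,-0.4,0.02,0],[0,0,-0.4,0.01,0],[0,0,-0.4,0,0],[0,0,-0.4,0,0],[0,0,-0.4,0,0],[0,0,-0.4,0,0],[0,0,-0.4,0,0],[0,0,-0.4,0,0],[0,0,-0.4,0,0],[0,0,-0.4,0,0],[0,0,-0.4,0,0],[0,0,-0.4,0,0]]]'
python3 -c "
from h import *
to((441.7,1.8,115),8.3)"
```

```text
clock: 17.43
eef_pos: [564.1, 19.1, 115.6]
orientation: [2.055, 2.369, 0.009]
contact_force: [5.1, 0.7, 4.3]
finger_gap: 19.0
gripper_force: 70.7
t 17.43 p [564.1  19.1 115.6] yaw_y 8.13 tilt [ 0.008  0.001 -1.   ] F [5.1 0.7 4.3] gap 19.0
d cm [  0.02 -12.36  -0.03] twist -0.003
```

```bash
python3 -m jog '[[[0,0,-0.4,0.03,0],[0,0,-0.4,0.03,0],[0,0,-0.4,0,0],[0,0,-0.4,0,0],[0,0,-0.4,0,0],[0,0,-0.4,0,0],[0,0,-0.4,0,0],[0,0,-0.4,0,0],[0,0,-0.4,0,0],[0,0,-0.4,0,0],[0,0,-0.4,0,0],[0,0,-0.4,0,0]]]'
python3 -c "
from h import *
to((441.7,1.8,115),8.3)"
```

```text
clock: 18.43
eef_pos: [516.9, 12.3, 115.2]
orientation: [2.055, 2.369, 0.009]
contact_force: [6.1, 0.8, 5.6]
finger_gap: 19.1
gripper_force: 70.7
t 18.43 p [516.9  12.3 115.2] yaw_y 8.13 tilt [ 0.008  0.001 -1.   ] F [6.1 0.8 5.6] gap 19.1
d cm [ 0.03 -7.59 -0.04] twist -0.003
```

```bash
python3 -m jog '[[[0,0,-0.4,0.01,0],[0,0,-0.4,0,0],[0,0,-0.4,0,0],[0,0,-0.4,0,0],[0,0,-0.4,0,0],[0,0,-0.4,0,0],[0,0,-0.4,0,0],[0,0,-0.4,0,0],[0,0,-0.4,0,0],[0,0,-0.4,0,0]]]'
python3 -c "
from h import *
to((441.7,1.8,115),8.3)"
```

```text
clock: 19.27
eef_pos: [477.4, 6.6, 115.1]
orientation: [2.055, 2.369, 0.009]
contact_force: [6.2, -0.1, 4.9]
finger_gap: 19.0
gripper_force: 70.7
t 19.27 p [477.4   6.6 115.1] yaw_y 8.12 tilt [ 0.008  0.001 -1.   ] F [ 6.2 -0.1  4.9] gap 19.0
d cm [ 0.03 -3.6  -0.02] twist -0.003
```

```bash
python3 -m jog '[[[0,0,-0.4,0.01,0],[0,0,-0.4,0,0],[0,0,-0.4,0,0],[0,0,-0.4,0,0],[0,0,-0.4,0,0],[0,0,-0.4,0,0],[0,0,-0.4,0,0],[0,0,-0.4,0,0],[0,0,-0.4,0,0],[0,0,-0.2,0,0],[0,0,0,0,0]]]'
python3 -c "
from h import *
to((441.7,1.8,115),8.3)"
```

```text
clock: 20.18
eef_pos: [439.3, 1.1, 114.9]
orientation: [2.055, 2.369, 0.008]
contact_force: [4.8, 0.9, 5.4]
finger_gap: 19.2
gripper_force: 70.8
t 20.18 p [439.3   1.1 114.9] yaw_y 8.12 tilt [ 0.007  0.    -1.   ] F [4.8 0.9 5.4] gap 19.2
d cm [ 0.04  0.25 -0.01] twist -0.003
```

The stroke reached the tray end at a steady 7–8 N. I lift and carry the block back to the mat.

```bash
python3 -m jog '[[[0,0,0,-1,0],[0,0,0,-2,0],[0,0,0,-2.5,0],[0,0,0,-2.5,0],[0,0,0,-2.5,0],[0,-2.7,0,-0.5,0],[0,-2.7,0,0,0],[0,-2.7,0,0,0],[0,-2.7,0,0,0],[0,-2.7,0,0,0],[0,-2.7,0,0,0],[0,-2.7,0,0,0],[0,-2.7,0,0,0],[0,-2.7,0,0,0],[0,-2.7,0,0,0],[0,-2.7,0,0,0],[0,0,0,0,0.125],[0,0,0,0,0.125],[0,0,0,0,0.125],[0,0,0,0,0]]]'
python3 -c "
from h import *
to((490,-323.7,130),-13.3)"
```

```text
clock: 21.85
eef_pos: [477.7, -292.5, 220.6]
orientation: [-2.462, -1.942, 0.002]
contact_force: [0.9, 0.0, -2.7]
finger_gap: 19.2
gripper_force: 69.7
t 21.85 p [ 477.7 -292.5  220.6] yaw_y -13.49 tilt [-0.005  0.004 -1.   ] F [ 0.9  0.  -2.7] gap 19.2
d cm [-2.77  1.97  9.04] twist -0.003
```

```bash
python3 -m jog '[[[0,-0.7,0.5,2.2,-0.003],[0,-0.7,0.5,2.2,0],[0,-0.7,0.5,2.3,0],[0,-0.7,0.47,2.3,0],[0,0,0,0,0],[0,0,0,0,0]]]'
python3 -c "
from h import *
to((490,-323.7,64),-13.3)"
```

```text
clock: 22.35
eef_pos: [490.0, -323.4, 130.0]
orientation: [-2.454, -1.949, 0.002]
contact_force: [-0.2, -0.7, -1.7]
finger_gap: 18.9
gripper_force: 69.5
t 22.35 p [ 490.  -323.4  130. ] yaw_y -13.07 tilt [-0.006  0.005 -1.   ] F [-0.2 -0.7 -1.7] gap 18.9
d cm [-0.05  0.05  6.6 ] twist 0.004
```

```bash
python3 -m jog '[[[0,0,0,2,0.004],[0,0,0,2,0],[0,0,0,1.3,0],[0,0,0,0.6,0],[0,0,0,0.3,0],[0,0,0,0.2,0],[0,0,0,0.1,0],[0,0,0,0,0],[0,0,0,0,0]]]'
python3 -m jog '[[[0,0,0,0.1,0],[0,0,0,0,0]]]'
```

```text
clock: 23.1
eef_pos: [492.2, -325.2, 69.1]
orientation: [2.464, 1.946, 0.001]
contact_force: [-0.5, -0.1, -2.1]
finger_gap: 19.4
gripper_force: 69.7
clock: 23.27
eef_pos: [491.9, -325.0, 67.5]
orientation: [2.465, 1.947, 0.0]
contact_force: [0.6, 0.5, -2.0]
finger_gap: 19.2
gripper_force: 69.7
```

```bash
python3 -m jog '[[[0,0,0,0.15,0],[0,0,0,0.15,0],[0,0,0,0,0],[0,0,0,0,0]]]'
python3 -m jog '[[[0,0,0,0.1,0],[0,0,0,0,0],[0,0,0,0,0]]]'
```

```text
clock: 23.6
eef_pos: [491.6, -324.7, 63.8]
orientation: [-2.465, -1.947, 0.0]
contact_force: [0.3, 0.3, -2.4]
finger_gap: 18.9
gripper_force: 69.7
clock: 23.85
eef_pos: [491.8, -325.0, 63.4]
orientation: [2.465, 1.947, 0.0]
contact_force: [-1.0, -0.6, -1.3]
finger_gap: 19.1
gripper_force: 69.9
```

```bash
python3 -m jog '[[[0,0,0,0.05,0],[0,0,0,0,0],[0,0,0,0,0]]]'
python3 -m jog '[[[0.5,0,0,0,0],[0.5,0,0,0,0],[0.5,0,0,0,0],[0.5,0,0,0,0],[0.5,0,0,-1.5,0],[0.5,0,0,-3,0],[0.5,0,0,-3,0],[0.5,0,0,-3,0],[0.5,0,0,-3,0],[0.5,-3,0,-1,0],[0.5,-3,0,0,0],[0.5,-3,0,0,0],[0.5,0,-3.5,0,0],[0.5,0,-3.5,0,0],[0.5,0,-3.5,0,0],[0.5,0,-3.5,0,0],[0.5,0,-3.5,0,0],[0.5,0,-3.5,0,0],[0.5,0,0,0,0],[0.5,0,0,0,0]]]'
python3 - <<'E'
from h import *
np.set_printoptions(precision=1,suppress=True)
def yel(im,off):
    h=cv2.cvtColor(im,cv2.COLOR_RGB2HSV); m=cv2.inRange(h,(22,130,90),(34,255,255)); return m
def blue(im):
    h=cv2.cvtColor(im,cv2.COLOR_RGB2HSV); return cv2.inRange(h,(108,150,60),(125,255,255))
for n,(x0,x1,y0,y1) in(("top",(385,420,185,225)),("scene",(230,290,220,275))):
    new=r.capture(n)[:,:,:3].copy(); old=cv2.imread(f"pics/{n}0.png")[:,:,::-1].copy()
    for k,im in(("old",old),("new",new)):
        c=im[y0:y1,x0:x1]; o=[]
        for m in(yel(c,0),blue(c)):
            ys,xs=np.nonzero(m); o+= [len(xs), (xs.mean()+x0).round(1) if len(xs) else 0,(ys.mean()+y0).round(1) if len(xs) else 0]
        print(n,k,o)
    d=np.abs(new.astype(int)-old).max(2)
    print("diff boxes",[b.tolist() for b in cv2.connectedComponentsWithStats(cv2.morphologyEx((d>45).astype(np.uint8),cv2.MORPH_OPEN,np.ones((3,3))))[2][1:]])
    cv2.imwrite(f"pics/{n}_end.png",new[:,:,::-1])
    # lid check: template-match bar end vs c4-time not stored; sample steel-bright pixels near predicted bar
    u=np.array([.9895,.1444]);v=np.array([-.1444,.9895]);bm=np.array([564.5,-111])
    g=cv2.cvtColor(new,cv2.COLOR_RGB2GRAY)
    for A in range(66,85,1):
        t=np.radians(A); P=[(*(bm+s*u+252*(1-np.cos(t))*v),86+252*np.sin(t)) for s in range(-80,81,5)]
        q=proj(n,P).astype(np.float32); print(A,round(float(cv2.remap(g,q[:,0].copy(),q[:,1].copy(),1).mean())),end="; ")
    print()
to((0,0,0))
E
```

```text
clock: 24.1
eef_pos: [491.9, -325.0, 63.2]
orientation: [2.465, 1.947, 0.0]
contact_force: [-1.2, 0.5, 1.5]
finger_gap: 19.5
gripper_force: 70.1
clock: 25.77
eef_pos: [265.7, -363.6, 208.0]
orientation: [2.467, 1.943, 0.0]
contact_force: [-0.2, 0.1, -0.6]
finger_gap: 42.7
gripper_force: 0.0
top old [74, np.float64(402.0), np.float64(205.0), 0, 0, 0]
top new [76, np.float64(402.3), np.float64(203.8), 0, 0, 0]
diff boxes [[276, 147, 11, 11, 91], [287, 151, 41, 10, 129], [282, 160, 53, 70, 2482], [311, 160, 6, 6, 18], [253, 205, 21, 35, 521], [287, 224, 3, 4, 12], [325, 249, 153, 136, 6061], [318, 261, 25, 24, 332], [87, 278, 234, 122, 12334], [297, 359, 5, 8, 29], [286, 360, 7, 11, 47], [307, 362, 7, 5, 27], [273, 368, 51, 32, 527]]
66 78; 67 77; 68 78; 69 77; 70 76; 71 77; 72 78; 73 98; 74 133; 75 129; 76 88; 77 54; 78 48; 79 45; 80 48; 81 71; 82 89; 83 73; 84 67; 
scene old [184, np.float64(258.8), np.float64(236.5), 143, np.float64(261.0), np.float64(245.6)]
scene new [188, np.float64(259.5), np.float64(237.6), 112, np.float64(262.5), np.float64(246.1)]
diff boxes [[171, 0, 7, 20, 8
[... 347 characters left out ...]
 72, 3009], [207, 76, 11, 12, 94], [181, 91, 3, 3, 9], [313, 94, 3, 3, 9], [160, 96, 38, 98, 1714], [188, 107, 18, 20, 197], [158, 115, 7, 6, 36], [306, 114, 77, 67, 2816], [366, 128, 3, 3, 9], [219, 135, 9, 4, 29], [232, 142, 50, 57, 1124], [290, 160, 81, 56, 2430], [371, 182, 7, 5, 28], [219, 188, 14, 10, 80], [294, 192, 3, 3, 9], [295, 196, 4, 3, 12], [229, 201, 6, 4, 21], [228, 206, 6, 6, 30], [341, 216, 3, 4, 12]]
66 54; 67 57; 68 55; 69 66; 70 151; 71 186; 72 174; 73 127; 74 154; 75 182; 76 177; 77 180; 78 185; 79 185; 80 185; 81 185; 82 185; 83 185; 84 185; 
t 25.87 p [ 267.2 -364.1  207.9] yaw_y -13.41 tilt [ 0. -0. -1.] F [ 0.5  0.7 -0.6] gap 42.3
d cm [ 29.2 -34.5  20.7] twist None
```

```bash
python3 -c "
from bench import r
print(r.close_job())"
```

```text
the job is handed in; nothing more can be done
None
```

The job is handed in after about 26 s: the lid stands at about 74–75°, the plate was scoured from the far end to the tray end at about 7–9 N, and the block is upright on the mat within about 5 mm of where it was, with the other things unmoved in the before-and-after camera images.

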